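# Set the table caddy and leave the look-alikes

### The arm

A 7-joint arm with a two-finger parallel gripper is mounted at the origin on a cart in front of the work surface, level with it; the furniture and walls round the work are solid. World frame = base frame: x ahead of the robot, y to its left, z up, the work surface at z = 0. Lengths are in m, angles in degrees, forces in N, time in s.
With the tool pointing down it reaches from about 0.35 to 0.775 m from the base axis. Payload 3.1 kg.
Tool frame: the origin (TCP) lies on the centre line of the jaws, within the pads' length; the fingertips stand manip.nose_length ahead of it and the grasp point (between the pads) lies 2 mm behind it (manip.nose_length is the distance from the TCP to the fingertips, in m); z points along the fingers, y is the line along which they close (so a half turn about z gives the same grasp; the last joint's range is limited). The gripper opens to 85 mm and grips with 20 to 120 N. Pads are 22 mm wide; open, the fingers measure 114 mm over their backs; the gripper's body (76 mm by 85 mm) begins 54 mm behind the grasp point. The pads swing forward as they close: fully open they stand 13 mm farther back than shut.
Start: joints at [-74.754, 17.813, 0.802, 86.603, -0.252, 75.585, -1.558], TCP at [0.167, 0.524, 0.248] pointing down, gripper open.
Joint ranges: [-154.91, 154.91], [-16.99, 109.72], [-72.82, 74.43], [7.12, 147.25], [-82.49, 262.49], [11.32, 116.49], [-174.64, 174.64]. Speed limits (degrees/s): [159.86, 159.86, 180, 180, 180, 180, 180].

### API

Orientations are given as [roll, pitch, yaw] about the fixed x, y, z axes, in that order (R = Rz(yaw) Ry(pitch) Rx(roll)).
In Python, from cell import manip, imaging gives the robot as it stands. The module is installed in compiled form; this text tells all that it offers.
- The arm moves only by the shell command python3 -m handwheel 'ROWS'. ROWS is JSON, a list of rows, each an object with "hand": the closure, from 0 (fully open) to 1 (shut); "travel": the shift along the tool's x, y, z in mm, a list of three; "angular": the turn, a rotation vector about the tool's x, y, z in degrees, a list of three. A call has 1 to 20 rows; each row shifts and turns the commanded pose from where the row before left it, along the tool's axes as they then stand; what a row does not reach is not made up. A row lasts 1/12 s, in which the tool goes at most 41.7 mm and 7.16 degrees, less where a joint would pass 70% of its speed; a pose out of reach is approached as far as the arm can. A call with a gripper value outside its range is refused whole. The fingers move at their own pace and stop on an object; the grip force is fixed at half the most. Time passes only in rows, so rows that do not move let the fingers close. It gives the time, the measured TCP pose, the force, the opening and the grip force at its end, in the units of the state.
- manip.get_state(): the state, without advancing time (a new reading comes with each control period).
- imaging.get_image(name): name is "side" or "top"; returns (picture, depth): 400x640x3 uint8, blue, green, red; 400x640 float32, m along the optical axis (not along the pixel's ray), 0 where there is no reading.
- imaging.calibration(name): a dict with "K" (3x3 intrinsics, pixels), "world_to_cam" (4x4, takes a point from world to camera coordinates). Camera axes: x right, y down, z forward; pixel columns grow to the right and rows downward; lengths in m; the calibration is good to about 2 mm. A picture is of the moment at which its call begins. calibration takes no time and is no camera call.
- manip.close_job(): hands the job in; it is judged then, once.
The state is a dict: "clock": time; "joint_positions": joint angles; "qd": joint speeds; "joint_efforts": joint torques, N m; "tool_pos": TCP position; "eef_rot": TCP orientation; "force": force on the tool from outside, world axes, zero at the start; "moment": the same for the moment, N m; "grip_width": finger opening in m; "grasp_force": force on a finger pad.
Only numpy, scipy, OpenCV 4.12 (cv2) and the standard library are available. Lean on these libraries where they do the work, as an engineer would, in place of code of your own. Each camera call takes 0.05 s, during which the arm holds its last target. There are 200 camera calls.

### The job

Set the wooden table caddy: stand the salt shaker upright in the round cup, lay the teaspoon flat and lengthwise in the long trough, set the tea light upright on the small pedestal dish and, last of all, stand the tall wooden pepper mill upright in the square well. Set things down rather than dropping them, and leave the spice jar and the vegetable peeler, which do not belong in the caddy, where they are.

Things in the scene. Friction and masses are not known exactly. Their poses are not given: they have to be found in the camera images.
- caddy: fixed tray of pale wood, 186 (x) x 290 mm (y), board 6 mm thick; origin: centre of underside, z up. Its far (+x) half is the trough: floor z = 6, centre x = +49, y = 0, inside 78 (x) x 280 (y), walls 5 mm thick up to z = 17. On its near half (x = -44) cup, well and dish stand in a row at y = -94, 0, +94, in changing order. Dark loops at both ends, below 14 mm.
- mill_well: square open well of brown wood fixed on the caddy, turned with it, for the pepper mill; outside 84 x 84, 36 mm tall, walls and floor 5 mm, so inside 74 x 74 mm; origin: centre of its underside (6 mm above the work surface), z up
- salt_cup: round open cup of white ceramic fixed on the caddy, for the salt shaker; outside diameter 70, inside about 60, 30 mm tall, inner floor 6 mm above its underside; origin: centre of its underside (6 mm above the work surface), z up
- light_stand: small white ceramic pedestal dish fixed on the caddy, for the tea light; diameter 68; flat top 34 mm above its underside inside a low rim (rim 3 mm higher, clear diameter about 58 mm); origin: centre of its underside (6 mm above the work surface), z up
- pepper_mill: tall turned wooden pepper mill with a small metal knob on top, stands upright; body 58 mm in diameter at the widest, 170 mm tall in all; its rounded head is about 49 mm in diameter and lies 123 to 159 mm above the foot, head fixed to the body; 0.18 kg; origin: centre of its foot, z up; stands with its axis vertical within 0.03 rad
- salt_shaker: glass salt shaker with white salt and a grey domed metal cap with holes, stands upright; 44 mm in diameter up to 74 mm, cap 34 mm, 90 mm tall in all; 0.1 kg; origin: centre of its foot, z up
- tea_light: tea light candle in a low pale round shell, 38 mm in diameter, 15 mm tall, 15 g; origin: centre of its underside, z up
- teaspoon: teaspoon with a red handle, 132 mm long (its x), 26 mm wide (its y) at the bowl, 11 mm tall, lying flat; origin: centre of its extents on the underside, z up. It starts on the far part of the free surface: the underside of a wall cabinet hangs 0.46 m above the worktop beyond x = 0.63 m, so keep the wrist low there
- spice_jar: spice jar with a straight screw cap, 45 mm in diameter, 100 mm tall, stands upright near the work; does not belong in the caddy, stays; loose; origin: centre of its foot, z up
- peeler: vegetable peeler with a thick yellow handle, 170 mm long (its x), 25 mm wide, 18 mm tall, lying flat; does not belong in the caddy, stays; loose; origin: centre of its extents on the underside, z up
There are look-alikes about, which are no part of the job. Of the things shaped like the pepper_mill, the wooden one is meant.

How it is judged:
By the outcome, as a careful person would: the job done as asked, in the order asked, and still so for the second after the job is handed in, with the robot touching nothing.
It also fails if it takes over 96 s, if anything falls off the work surface, if the arm or the gripper's body presses on something with over 40 N, if the wrist force passes 120 N, or if a joint passes its speed limit or range.

## Working session

There is one attempt and no reset: what is moved stays moved. The work goes in short steps, Python scripts to look and compute and a shell command to move; the robot and the scene stay as the last step left them, time stands still between calls to the robot, and variables do not carry over. Pictures are saved under pics/ and viewed, at most 16 in all, crops included, and the job is handed in when it is done.

```bash
mkdir -p pics; ls; cat > h.py <<'E'
import numpy as np, cv2
from cell import manip, imaging
def grab(name,fn):
    im,d=imaging.get_image(name); cv2.imwrite('pics/'+fn+'.png',im); np.savez('pics/'+fn,im=im,d=d); return im,d
def load(fn):
    z=np.load('pics/'+fn+'.npz'); return z['im'],z['d']
def cloud(name,d):
    c=imaging.calibration(name); K=np.array(c['K']); T=np.linalg.inv(np.array(c['world_to_cam']))
    v,u=np.mgrid[:d.shape[0],:d.shape[1]]
    p=np.stack([(u-K[0,2])/K[0,0]*d,(v-K[1,2])/K[1,1]*d,d,np.ones_like(d)],-1)@T.T
    return p[...,:3]
E
python3 - <<'E'
from h import *
for n in ('top','side'):
    im,d=grab(n,n+'0'); c=imaging.calibration(n); print(n,np.linalg.inv(np.array(c['world_to_cam'])).round(3).tolist(),np.array(c['K']).round(1).tolist())
print(manip.get_state(),manip.nose_length)
E
```

```text
pics
top [[0.027, -0.995, 0.098, 0.373], [-1.0, -0.027, 0.001, -0.023], [0.002, -0.098, -0.995, 1.203], [0.0, 0.0, 0.0, 1.0]] [[389.4, 0.0, 313.1], [0.0, 389.4, 199.3], [0.0, 0.0, 1.0]]
side [[0.923, -0.141, 0.358, -0.093], [-0.385, -0.317, 0.867, -1.465], [-0.009, -0.938, -0.347, 0.621], [0.0, 0.0, 0.0, 1.0]] [[469.7, 0.0, 312.8], [0.0, 469.7, 201.6], [0.0, 0.0, 1.0]]
{'clock': 0.1, 'joint_positions': array([-74.75296157,  17.8570032 ,   0.80092556,  86.68346382,
        -0.25153208,  75.58630519,  -1.55920626]), 'qd': array([-0.01051494, -0.02379762, -0.06566994, -0.16392072,  0.0441938 ,
        0.02191876,  0.04002677]), 'joint_efforts': array([ 4.20226470e-04, -3.80857551e+01,  1.46457916e-01, -2.31241107e+01,
        1.22870834e-02,  8.15970590e-03, -1.13200917e-05]), 'tool_pos': array([0.16642509, 0.52355032, 0.24731377]), 'eef_rot': array([-1.79875102e+02,  5.51346707e-03,  1.62368270e+02]), 'force': array([-0.04653416, -1.10224018, -0.26042108]), 'moment': array([-0.00355263,  0.0023416 , -0.05744302]), 'grasp_force': 0.0, 'grip_width': 0.08562178920724695} 0.017
```

View pics/top0.png

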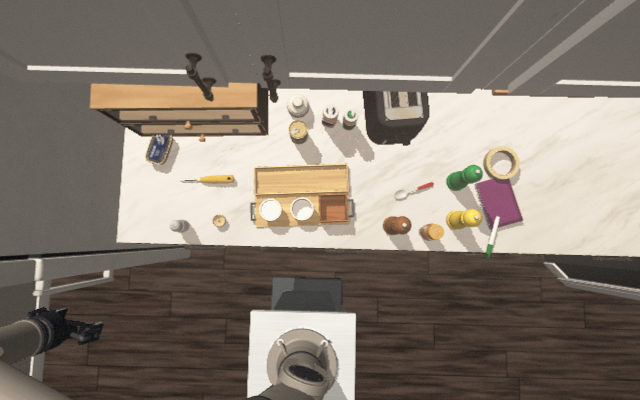

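View pics/side0.png

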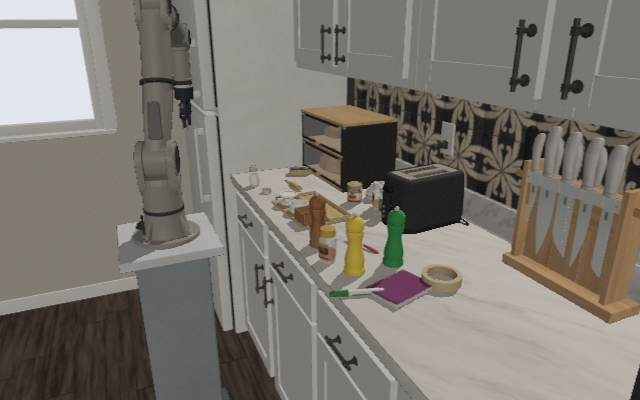

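The top view shows: salt shaker (178,225), tea light (219,221), peeler (208,180), caddy (303,195) with the well at right (335,208) and two white fittings at (270,210) and (303,209), teaspoon (415,191), brown mill (397,225), spice jar (432,232), and look-alike mills in yellow and green.

```bash
python3 - <<'E'
from h import *
im,d=load('top0'); P=cloud('top',d)
c=im[90:255,115:515]; cv2.imwrite('pics/c1.png',cv2.resize(c[:, :240],None,fx=3.3,fy=3.3,interpolation=cv2.INTER_CUBIC))
def obj(n,u0,u1,v0,v1,zmin,zmax=.3):
    q=P[v0:v1,u0:u1].reshape(-1,3); q=q[(q[:,2]>zmin)&(q[:,2]<zmax)]
    r=cv2.minAreaRect((q[:,:2]*1000).astype(np.float32))
    print(n,len(q),'med',np.median(q,0).round(4),'min',q.min(0).round(3),'max',q.max(0).round(3),'rect',[np.round(a,1) for a in r])
print('table z',[P[v,u].round(4).tolist() for v,u in ((150,220),(220,150),(170,380),(200,440))])
obj('shaker',160,195,212,238,.07)
obj('shaker all',160,195,212,238,.01)
obj('tealight',208,230,210,232,.008)
obj('peeler',175,240,170,190,.006)
obj('spoon',390,437,178,203,.004)
obj('mill',380,415,210,240,.01)
obj('mill head',380,415,210,240,.12)
obj('mill knob',380,415,210,240,.16)
obj('jar',418,447,220,245,.09)
obj('caddy',245,358,160,232,.004,.06)
obj('f1',255,286,195,225,.032,.06)
obj('f2',288,318,195,225,.032,.06)
obj('f3',318,352,190,225,.034,.06)
E
```

```text
table z [[0.6389, 0.2754, -0.0001], [0.4131, 0.4792, 0.0023], [0.5886, -0.2279, 0.0023], [0.4996, -0.4151, 0.0015]]
shaker 123 med [0.3975 0.3688 0.0857] min [0.381 0.355 0.071] max [0.413 0.388 0.093] rect [array([396.7, 371.7]), array([31.7, 33.3]), np.float64(2.5)]
shaker all 224 med [0.3974 0.3626 0.0769] min [0.378 0.351 0.011] max [0.418 0.388 0.093] rect [array([398.1, 369.2]), array([37.7, 37.2]), np.float64(45.3)]
tealight 86 med [0.418  0.265  0.0106] min [0.4   0.245 0.008] max [0.434 0.284 0.018] rect [array([417., 264.]), array([33.6, 38.6]), np.float64(2.2)]
peeler 283 med [0.5439 0.2788 0.0152] min [0.519 0.211 0.006] max [0.573 0.407 0.024] rect [array([546.9, 307.3]), array([ 52.8, 196. ]), np.float64(4.2)]
spoon 244 med [ 0.5271 -0.3257  0.006 ] min [ 0.489 -0.402  0.004] max [ 0.567 -0.259  0.018] rect [array([ 528.2, -330.3]), array([ 75.3, 142.8]), np.float64(1.6)]
mill 444 med [ 0.413  -0.2552  0.1464] min [ 0.389 -0.29   0.011] max [ 0.445 -0.237  0.175] rect [array([ 415.7, -263.6]), array([54.3, 51.3]), np.float64(27.7)]
mill head 279 med [ 0.4128 -0.2618  0.
[... 374 characters left out ...]
0.348  0.107] rect [array([ 399.9, -370.7]), array([42.1, 43.6]), np.float64(49.3)]
caddy 5664 med [0.4989 0.0142 0.009 ] min [ 0.389 -0.159  0.004] max [0.617 0.19  0.051] rect [array([502.6,  15.8]), array([221.3, 347.7]), np.float64(1.6)]
f1 394 med [0.452  0.1053 0.0414] min [0.421 0.073 0.034] max [0.484 0.137 0.048] rect [array([453. , 104.9]), array([63.1, 63.4]), np.float64(1.5)]
f2 106 med [0.4552 0.0111 0.037 ] min [ 0.424 -0.022  0.032] max [0.491 0.045 0.043] rect [array([457.7,  11.1]), array([66.6, 66.2]), np.float64(1.5)]
f3 190 med [ 0.4636 -0.0838  0.0422] min [ 0.423 -0.125  0.034] max [ 0.509 -0.039  0.051] rect [array([465. , -82.2]), array([84.2, 83.8]), np.float64(2.9)]
```

View pics/c1.png

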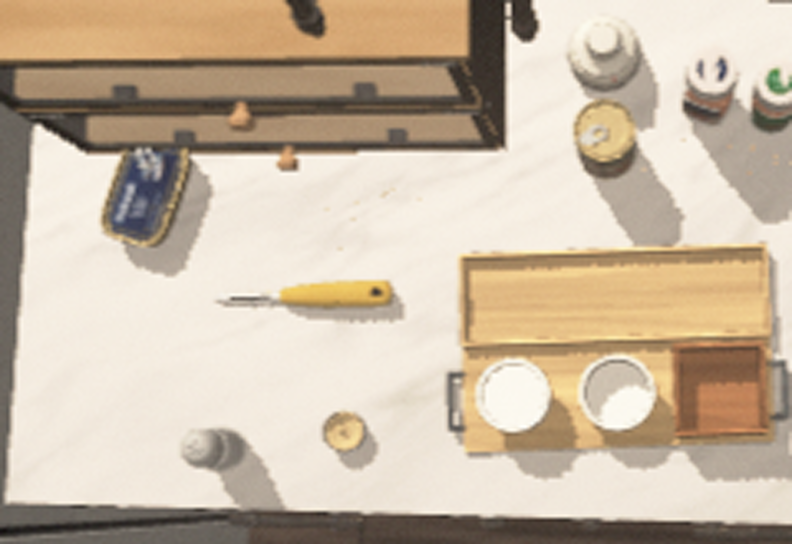

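```bash
cat >> h.py <<'E'
def to(x,y,z,yaw=93):
    "turn about tool z first, then travel (mm) in the turned frame"
    s=manip.get_state(); p=s['tool_pos']; r=s['eef_rot']
    t=-((yaw-r[2]+90)%180-90); a=np.radians(r[2]-t)
    d=1000*(np.array([x,y,z])-p)
    print('clock',s['clock'],'pos',p.round(4),'rot',r.round(1),'F',s['force'].round(1),'w',round(s['grip_width'],4),'gf',round(s['grasp_force'],1),
      '\n turn',round(t,1),'travel',np.round([d[0]*np.cos(a)+d[1]*np.sin(a),d[0]*np.sin(a)-d[1]*np.cos(a),-d[2]],1))
E
python3 - <<'E'
from h import *
im,d=load('top0'); P=cloud('top',d)
c=im[160:245,370:460]; cv2.imwrite('pics/c2.png',cv2.resize(c,None,fx=6.5,fy=6.5,interpolation=cv2.INTER_CUBIC))
hsv=cv2.cvtColor(im,cv2.COLOR_BGR2HSV).astype(int); m=np.zeros(d.shape,bool); m[176:204,388:440]=1
red=m&(hsv[...,1]>120)&((hsv[...,0]<12)|(hsv[...,0]>168))
q=P[red]; print('red',len(q),q.mean(0).round(4)); 
for i in (q[:,1].argmin(),q[:,1].argmax()): print(q[i].round(4))
x=q[:,:2]-q[:,:2].mean(0); v=np.linalg.svd(x)[2][0]; print('angle',np.degrees(np.arctan2(v[1],v[0])))
# caddy wood edges: rim of trough
m=np.zeros(d.shape,bool); m[160:200,245:358]=1
q=P[m&(P[...,2]>.012)&(P[...,2]<.025)]; print(cv2.minAreaRect((q[:,:2]*1000).astype(np.float32)))
to(.398,.372,.2)
E
```

```text
red 41 [ 0.5432 -0.3683  0.0088]
[ 0.5522 -0.3906  0.001 ]
[ 0.5368 -0.3438  0.0129]
angle -69.49063832359522
((543.477294921875, 10.299972534179688), (109.3191146850586, 304.54010009765625), 1.873677372932434)
clock 0.1 pos [0.1664 0.5236 0.2473] rot [-179.9    0.   162.4] F [-0.  -1.1 -0.3] w 0.0856 gf 0.0 
 turn 69.4 travel [-163.5  223.3   47.3]
```

View pics/c2.png

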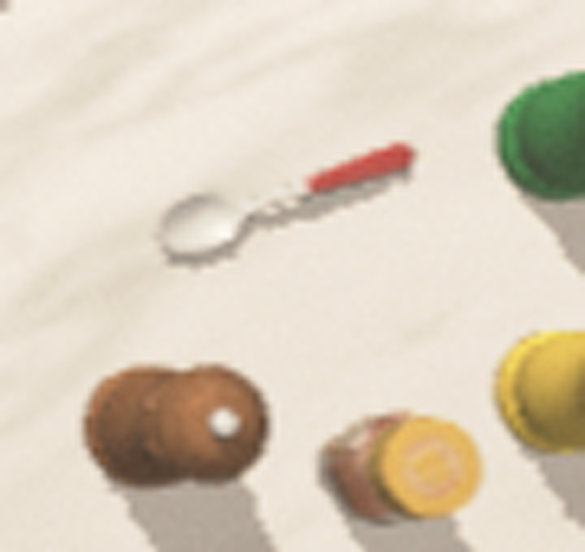

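Crop: spoon lies at about 20° from image-horizontal, bowl left end (394.6,194.6), red handle (417.7,188.5)–(433.5,183) in full-image pixels. The brown mill and the jar stand upright with free space around them. First move: turn, then go above the shaker.

```bash
python3 -m handwheel '[{"hand":0,"travel":[0,0,0],"angular":[0,0,6.94]},{"hand":0,"travel":[0,0,0],"angular":[0,0,6.94]},{"hand":0,"travel":[0,0,0],"angular":[0,0,6.94]},{"hand":0,"travel":[0,0,0],"angular":[0,0,6.94]},{"hand":0,"travel":[0,0,0],"angular":[0,0,6.94]},{"hand":0,"travel":[0,0,0],"angular":[0,0,6.94]},{"hand":0,"travel":[0,0,0],"angular":[0,0,6.94]},{"hand":0,"travel":[0,0,0],"angular":[0,0,6.94]},{"hand":0,"travel":[0,0,0],"angular":[0,0,6.94]},{"hand":0,"travel":[0,0,0],"angular":[0,0,6.94]},{"hand":0,"travel":[-20.4,27.9,5],"angular":[0,0,0]},{"hand":0,"travel":[-20.4,27.9,5],"angular":[0,0,0]},{"hand":0,"travel":[-20.4,27.9,5],"angular":[0,0,0]},{"hand":0,"travel":[-20.4,27.9,5],"angular":[0,0,0]},{"hand":0,"travel":[-20.4,27.9,5],"angular":[0,0,0]},{"hand":0,"travel":[-20.4,27.9,5],"angular":[0,0,0]},{"hand":0,"travel":[-20.4,27.9,5],"angular":[0,0,0]},{"hand":0,"travel":[-20.4,27.9,5],"angular":[0,0,0]},{"hand":0,"travel":[0,0,0],"angular":[0,0,0]},{"hand":0,"travel":[0,0,0],"angular":[0,0,0]}]'
python3 - <<'E'
from h import *
to(.398,.372,.055); print(manip.nose_length)
E
```

```text
clock: 1.77
tool_pos: [0.4001, 0.3699, 0.2075]
eef_rot: [-180.0, 0.1, 92.6]
force: [-1.0, -0.5, -0.1]
grip_width: 0.0857
grasp_force: 0.0
clock 1.7667 pos [0.4001 0.3699 0.2075] rot [-1.80e+02  1.00e-01  9.26e+01] F [-1.  -0.5 -0.1] w 0.0857 gf 0.0 
 turn -0.4 travel [  2.3  -1.9 152.5]
0.017
```

```bash
python3 -m handwheel '[{"hand":0,"travel":[2,-2,25],"angular":[0,0,-0.4]},{"hand":0,"travel":[0,0,25],"angular":[0,0,0]},{"hand":0,"travel":[0,0,25],"angular":[0,0,0]},{"hand":0,"travel":[0,0,25],"angular":[0,0,0]},{"hand":0,"travel":[0,0,25],"angular":[0,0,0]},{"hand":0,"travel":[0,0,17],"angular":[0,0,0]},{"hand":0,"travel":[0,0,10],"angular":[0,0,0]},{"hand":0,"travel":[0,0,0],"angular":[0,0,0]},{"hand":0,"travel":[0,0,0],"angular":[0,0,0]},{"hand":1,"travel":[0,0,0],"angular":[0,0,0]},{"hand":1,"travel":[0,0,0],"angular":[0,0,0]},{"hand":1,"travel":[0,0,0],"angular":[0,0,0]},{"hand":1,"travel":[0,0,0],"angular":[0,0,0]},{"hand":1,"travel":[0,0,0],"angular":[0,0,0]},{"hand":1,"travel":[0,0,0],"angular":[0,0,0]},{"hand":1,"travel":[0,0,0],"angular":[0,0,0]},{"hand":1,"travel":[0,0,0],"angular":[0,0,0]},{"hand":1,"travel":[0,0,0],"angular":[0,0,0]},{"hand":1,"travel":[0,0,0],"angular":[0,0,0]}]'
python3 - <<'E'
from h import *
to(.4575,.011,.105); grab('side','side1')
E
```

```text
clock: 3.35
tool_pos: [0.3971, 0.3754, 0.0578]
eef_rot: [179.9, -0.1, 93.3]
force: [-0.2, -0.1, 5.7]
grip_width: 0.0353
grasp_force: 57.5
clock 3.35 pos [0.3971 0.3754 0.0578] rot [ 1.799e+02 -1.000e-01  9.330e+01] F [-0.2 -0.1  5.7] w 0.0353 gf 57.5 
 turn 0.3 travel [-367.1   41.2  -47.2]
```

View pics/side1.png

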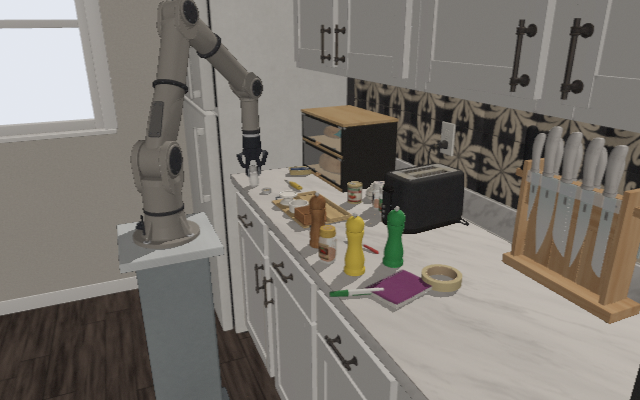

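```bash
python3 - <<'E'
from h import *
im,d=load('side1'); a=cv2.resize(im[125:200,225:285],None,fx=7,fy=7,interpolation=cv2.INTER_CUBIC)
grab('top','top1'); b=cv2.resize(load('top1')[0][195:270,145:205],None,fx=7,fy=7,interpolation=cv2.INTER_CUBIC)
cv2.imwrite('pics/c3.png',cv2.resize(np.hstack([a,b]),(800,500)))
c=imaging.calibration('side'); 
for p in ((.397,.375,.0),(.397,.375,.09),(.397,.3754,.0578),(.397,.3754,.041)):
    q=np.array(c['K'])@(np.array(c['world_to_cam'])@np.r_[p,1])[:3]; print(p,(q[:2]/q[2]).round(1))
E
```

```text
(0.397, 0.375, 0.0) [253.7 185.1]
(0.397, 0.375, 0.09) [252.6 164.5]
(0.397, 0.3754, 0.0578) [253.  171.9]
(0.397, 0.3754, 0.041) [253.2 175.8]
```

View pics/c3.png

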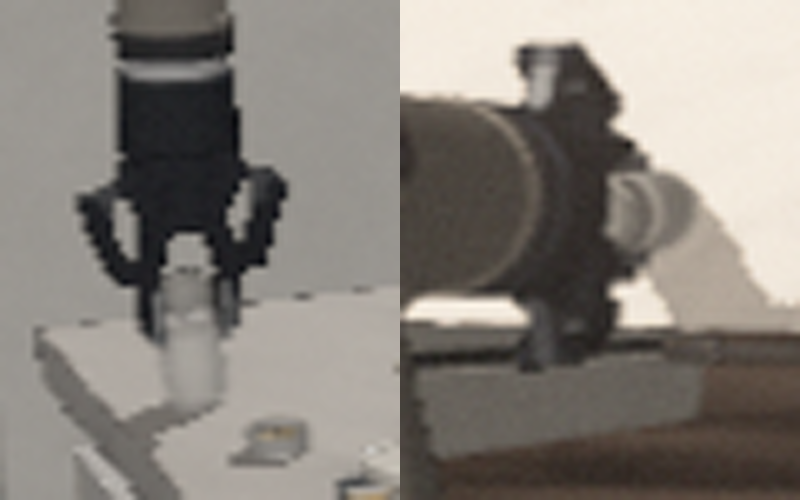

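```bash
python3 - <<'E'
from h import *
for f in ('top0','top1'):
    im,d=load(f); P=cloud('top',d)
    q=P[214:240,(165 if f=='top0' else 176):200].reshape(-1,3); q=q[(q[:,2]>.05)&(q[:,2]<.1)]
    for lo in (.05,.06,.07,.08): s=q[(q[:,2]>lo)&(q[:,2]<lo+.01)]; print(f,lo,len(s),s.min(0).round(3) if len(s) else '',s.max(0).round(3) if len(s) else '')
for f,n in (('side0','side'),('side1','side')):
    im,d=load(f); P=cloud(n,d); q=P[155:192,238:270].reshape(-1,3); q=q[(q[:,2]>.005)&(q[:,2]<.095)&(q[:,0]<.45)&(q[:,1]>.3)&(q[:,1]<.4)]
    for lo in np.arange(.0,.09,.01): s=q[(q[:,2]>lo)&(q[:,2]<lo+.01)]; print(f,lo.round(2),len(s),s.min(0).round(3) if len(s) else '',s.max(0).round(3) if len(s) else '')
E
```

```text
top0 0.05 21 [0.381 0.354 0.05 ] [0.414 0.367 0.06 ]
top0 0.06 11 [0.381 0.355 0.06 ] [0.413 0.369 0.07 ]
top0 0.07 21 [0.381 0.355 0.071] [0.413 0.388 0.08 ]
top0 0.08 86 [0.381 0.356 0.08 ] [0.413 0.387 0.09 ]
top1 0.05 33 [0.364 0.354 0.05 ] [0.425 0.369 0.06 ]
top1 0.06 23 [0.364 0.355 0.06 ] [0.425 0.371 0.07 ]
top1 0.07 20 [0.373 0.354 0.07 ] [0.419 0.369 0.08 ]
top1 0.08 50 [0.361 0.356 0.08 ] [0.427 0.367 0.09 ]
side0 0.0 7 [0.357 0.318 0.005] [0.411 0.371 0.009]
side0 0.01 24 [0.379 0.342 0.01 ] [0.413 0.386 0.02 ]
side0 0.02 21 [0.375 0.346 0.02 ] [0.413 0.372 0.03 ]
side0 0.03 21 [0.376 0.348 0.03 ] [0.415 0.366 0.039]
side0 0.04 26 [0.377 0.346 0.04 ] [0.419 0.377 0.05 ]
side0 0.05 23 [0.378 0.344 0.05 ] [0.413 0.379 0.06 ]
side0 0.06 17 [0.379 0.342 0.061] [0.408 0.384 0.07 ]
side0 0.07 20 [0.379 0.346 0.07 ] [0.408 0.369 0.08 ]
side0 0.08 21 [0.381 0.354 0.08 ] [0.407 0.377 0.089]
side1 0.0 10 [0.378 0.357 0.005] [0.413 0.369 0.009]
side1 0.01 22 [0.377 0.348 0.01 ] [0.413 0.376 0.02 ]
side1 0.02 20 [0.375 0.348 0.02 ] [0.414 0.369 0.03 ]
side1 0.03 26 [0.376 0.346 0.03 ] [0.414 0.377 0.04 ]
side1 0.04 26 [0.367 0.348 0.041] [0.421 0.376 0.049]
side1 0.05 41 [0.363 0.349 0.05 ] [0.428 0.376 0.06 ]
side1 0.06 34 [0.363 0.352 0.06 ] [0.43  0.381 0.07 ]
side1 0.07 39 [0.364 0.348 0.07 ] [0.429 0.391 0.08 ]
side1 0.08 44 [0.349 0.353 0.08 ] [0.444 0.394 0.09 ]
```

The shaker has not moved and is held (its body is waisted, which explains 35 mm). Lift and carry to above the cup.

```bash
python3 -m handwheel '[{"hand":1,"travel":[0,0,-10],"angular":[0,0,0]},{"hand":1,"travel":[0,0,-20],"angular":[0,0,0]},{"hand":1,"travel":[0,0,-25],"angular":[0,0,0]},{"hand":1,"travel":[0,0,-15],"angular":[0,0,0]},{"hand":1,"travel":[-15,2,0],"angular":[0,0,0]},{"hand":1,"travel":[-30,3.6,0],"angular":[0,0,0]},{"hand":1,"travel":[-30,3.6,0],"angular":[0,0,0]},{"hand":1,"travel":[-30,3.6,0],"angular":[0,0,0]},{"hand":1,"travel":[-30,3.6,0],"angular":[0,0,0]},{"hand":1,"travel":[-30,3.6,0],"angular":[0,0,0]},{"hand":1,"travel":[-30,3.6,0],"angular":[0,0,0]},{"hand":1,"travel":[-30,3.6,0],"angular":[0,0,0]},{"hand":1,"travel":[-30,3.6,0],"angular":[0,0,0]},{"hand":1,"travel":[-30,3.6,0],"angular":[0,0,0]},{"hand":1,"travel":[-30,3.6,0],"angular":[0,0,0]},{"hand":1,"travel":[-30,3.6,0],"angular":[0,0,0]},{"hand":1,"travel":[-17,2,0],"angular":[0,0,0]},{"hand":1,"travel":[0,0,0],"angular":[0,0,0]},{"hand":1,"travel":[0,0,0],"angular":[0,0,0]}]'
python3 - <<'E'
from h import *
to(.4575,.016,.0725)
im,_=grab('side','side2'); im2,_=grab('top','top2')
a=cv2.resize(im[150:230,240:360],None,fx=6,fy=6,interpolation=cv2.INTER_CUBIC)
cv2.imwrite('pics/c4.png',a)
for p in ((.4575,.011,.006),(.4575,.011,.036),(.4575,.016,.118),(.4575,.011,.06)):
    q=[]
    for n in ('side','top'):
        c=imaging.calibration(n); t=np.array(c['K'])@(np.array(c['world_to_cam'])@np.r_[p,1])[:3]; q.append((t[:2]/t[2]).round(1))
    print(p,q)
E
```

```text
clock: 5.03
tool_pos: [0.459, 0.0137, 0.1253]
eef_rot: [-179.8, 0.0, 93.1]
force: [-1.2, 1.1, -0.9]
grip_width: 0.036
grasp_force: 57.9
clock 5.0333 pos [0.459  0.0137 0.1253] rot [-179.8    0.    93.1] F [-1.2  1.1 -0.9] w 0.036 gf 57.9 
 turn 0.1 travel [ 2.4 -1.4 52.8]
(0.4575, 0.011, 0.006) [array([297.8, 210.3]), array([302.3, 209.7])]
(0.4575, 0.011, 0.036) [array([297.6, 202.5]), array([302., 209.])]
(0.4575, 0.016, 0.118) [array([296.6, 180.2]), array([299.4, 206.8])]
(0.4575, 0.011, 0.06) [array([297.5, 196.2]), array([301.8, 208.4])]
```

View pics/c4.png

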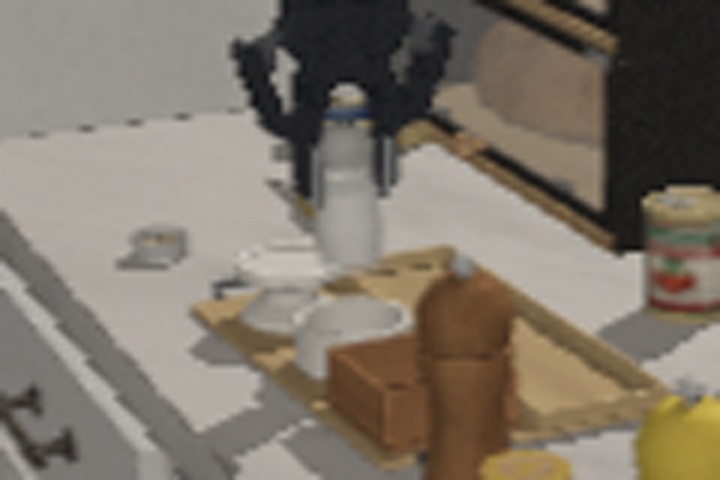

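Picture: shaker hangs upright with its foot at about (298.5,194), directly above the cup, whose rim is centred at about (299,202). I'll check the relative offset by fitting circles to the depth.

```bash
cat >> h.py <<'E'
from scipy.optimize import least_squares
def circ(q,r,c0):
    f=lambda c:np.hypot(q[:,0]-c[0],q[:,1]-c[1])-r
    return least_squares(f,c0,loss='soft_l1',f_scale=.002).x.round(4)
E
python3 - <<'E'
from h import *
im,d=load('side2'); P=cloud('side',d).reshape(-1,3); col=im.reshape(-1,3)
def near(x,y,r,z0,z1): return P[(np.hypot(P[:,0]-x,P[:,1]-y)<r)&(P[:,2]>z0)&(P[:,2]<z1)]
cup=near(.459,.011,.045,.022,.034); cup=cup[(cup[:,1]<.011)]
print('cup',len(cup),circ(cup,.035,[.459,.011]),cup[:,:2].min(0),cup[:,:2].max(0))
for z0,z1 in ((.065,.075),(.075,.085),(.085,.095),(.095,.105)):
    s=near(.459,.011,.035,z0,z1); print('shaker',len(s),circ(s,.022,[.459,.011]),s[:,:2].min(0).round(3),s[:,:2].max(0).round(3))
E
```

```text
cup 24 [0.4583 0.0152] [ 0.42239704 -0.02157979] [0.48897704 0.01016878]
shaker 18 [0.4604 0.0162] [ 0.439 -0.01 ] [0.477 0.013]
shaker 31 [0.46   0.0154] [ 0.439 -0.011] [0.476 0.019]
shaker 27 [0.4592 0.0138] [ 0.437 -0.014] [0.476 0.012]
shaker 36 [0.4589 0.0152] [ 0.436 -0.011] [0.478 0.015]
```

Aligned within ~1–2 mm. Lower.

```bash
python3 -m handwheel '[{"hand":1,"travel":[0,0,12],"angular":[0,0,0]},{"hand":1,"travel":[0,0,14],"angular":[0,0,0]},{"hand":1,"travel":[0,0,12],"angular":[0,0,0]},{"hand":1,"travel":[0,0,8],"angular":[0,0,0]},{"hand":1,"travel":[0,0,4],"angular":[0,0,0]},{"hand":1,"travel":[0,0,2],"angular":[0,0,0]},{"hand":1,"travel":[0,0,0],"angular":[0,0,0]},{"hand":1,"travel":[0,0,0],"angular":[0,0,0]}]'
```

```text
clock: 5.8
tool_pos: [0.4611, 0.0161, 0.0747]
eef_rot: [179.9, -0.0, 93.4]
force: [0.2, 0.1, -0.8]
grip_width: 0.036
grasp_force: 57.9
```

```bash
python3 -m handwheel '[{"hand":1,"travel":[0,0,1.5],"angular":[0,0,0]},{"hand":1,"travel":[0,0,1],"angular":[0,0,0]},{"hand":1,"travel":[0,0,1],"angular":[0,0,0]},{"hand":1,"travel":[0,0,0],"angular":[0,0,0]},{"hand":1,"travel":[0,0,0],"angular":[0,0,0]}]'
```

```text
clock: 6.22
tool_pos: [0.4607, 0.0158, 0.0708]
eef_rot: [180.0, -0.0, 93.4]
force: [0.1, -0.5, -1.0]
grip_width: 0.036
grasp_force: 57.9
```

```bash
python3 -m handwheel '[{"hand":1,"travel":[0,0,1],"angular":[0,0,0]},{"hand":1,"travel":[0,0,0],"angular":[0,0,0]},{"hand":1,"travel":[0,0,0],"angular":[0,0,0]}]'
```

```text
clock: 6.47
tool_pos: [0.4609, 0.0158, 0.0699]
eef_rot: [180.0, 0.0, 93.4]
force: [1.1, 0.0, -0.6]
grip_width: 0.0361
grasp_force: 58.0
```

```bash
python3 -m handwheel '[{"hand":1,"travel":[0,0,1],"angular":[0,0,0]},{"hand":1,"travel":[0,0,0],"angular":[0,0,0]},{"hand":1,"travel":[0,0,0],"angular":[0,0,0]}]'; python3 -m handwheel '[{"hand":1,"travel":[0,0,1],"angular":[0,0,0]},{"hand":1,"travel":[0,0,0],"angular":[0,0,0]},{"hand":1,"travel":[0,0,0],"angular":[0,0,0]}]'
```

```text
clock: 6.72
tool_pos: [0.461, 0.0158, 0.0697]
eef_rot: [180.0, -0.0, 93.4]
force: [-1.6, -0.5, 7.0]
grip_width: 0.0359
grasp_force: 58.1
clock: 6.97
tool_pos: [0.4611, 0.0158, 0.0696]
eef_rot: [180.0, -0.1, 93.4]
force: [-3.1, -0.3, 13.1]
grip_width: 0.036
grasp_force: 58.3
```

```bash
python3 -m handwheel '[{"hand":1,"travel":[0,0,-1.5],"angular":[0,0,0]},{"hand":0,"travel":[0,0,0],"angular":[0,0,0]},{"hand":0,"travel":[0,0,0],"angular":[0,0,0]},{"hand":0,"travel":[0,0,0],"angular":[0,0,0]},{"hand":0,"travel":[0,0,0],"angular":[0,0,0]},{"hand":0,"travel":[0,0,0],"angular":[0,0,0]},{"hand":0,"travel":[0,0,-10],"angular":[0,0,0]},{"hand":0,"travel":[0,0,-25],"angular":[0,0,0]},{"hand":0,"travel":[0,0,-35],"angular":[0,0,0]},{"hand":0,"travel":[0,0,-35],"angular":[0,0,0]},{"hand":0,"travel":[0,0,-25],"angular":[0,0,0]},{"hand":0,"travel":[0,0,0],"angular":[0,0,-5.5]},{"hand":0,"travel":[0,0,0],"angular":[0,0,-5.6]},{"hand":0,"travel":[0,0,0],"angular":[0,0,-5.6]},{"hand":0,"travel":[0,0,0],"angular":[0,0,0]}]'
python3 - <<'E'
from h import *
im,d=load('top0'); c=imaging.calibration('top'); K=np.array(c['K']); T=np.linalg.inv(np.array(c['world_to_cam']))
def pl(u,v,z):
    r=T[:3,:3]@np.linalg.inv(K)@[u,v,1]; return (T[:3,3]+r*(z-T[2,3])/r[2]).round(4)
print('bowl end',pl(394.6,194.8,.005),'end',pl(433.7,183.2,.006),'neck',pl(417.7,188.5,.006),'red mid',pl(425.5,186,.006))
im,_=grab('side','side3'); grab('top','top3')
cv2.imwrite('pics/c5.png',cv2.resize(im[150:270,240:400],None,fx=5,fy=5,interpolation=cv2.INTER_CUBIC))
to(.5405,-.361,.18,110)
E
```

```text
clock: 8.22
tool_pos: [0.4608, 0.0157, 0.2002]
eef_rot: [179.9, 0.0, 110.1]
force: [0.4, 1.2, 0.6]
grip_width: 0.085
grasp_force: 0.0
bowl end [ 0.5116 -0.2734  0.005 ] end [ 0.551  -0.3943  0.006 ] neck [ 0.5331 -0.3447  0.006 ] red mid [ 0.5415 -0.3689  0.006 ]
clock 8.3167 pos [0.4606 0.0157 0.1997] rot [180.    0.  109.9] F [-0.2 -0.2 -1.2] w 0.0853 gf 0.0 
 turn -0.1 travel [-381.3  -53.8   19.7]
```

View pics/c5.png

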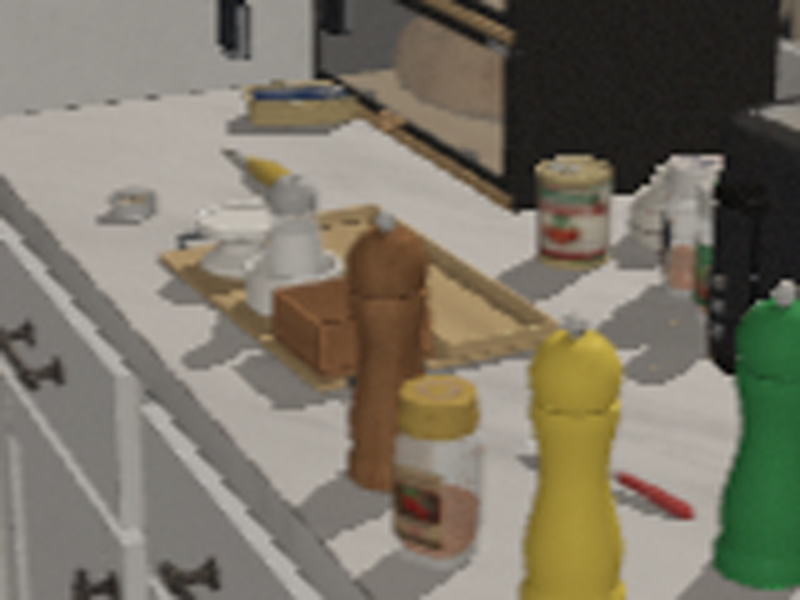

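Shaker stands upright in the cup (crop (295,230)); everything else is unchanged. Next the spoon.

```bash
python3 -m handwheel '[{"hand":0,"travel":[-15,-2.2,0],"angular":[0,0,0]},{"hand":0.5,"travel":[-30,-4.4,0],"angular":[0,0,0]},{"hand":0.5,"travel":[-32,-4.7,0],"angular":[0,0,0]},{"hand":0.5,"travel":[-32,-4.7,0],"angular":[0,0,0]},{"hand":0.5,"travel":[-32,-4.7,0],"angular":[0,0,0]},{"hand":0.5,"travel":[-32,-4.7,0],"angular":[0,0,0]},{"hand":0.5,"travel":[-32,-4.7,0],"angular":[0,0,0]},{"hand":0.5,"travel":[-32,-4.7,0],"angular":[0,0,0]},{"hand":0.5,"travel":[-32,-4.7,0],"angular":[0,0,0]},{"hand":0.5,"travel":[-32,-4.7,0],"angular":[0,0,0]},{"hand":0.5,"travel":[-32,-4.7,0],"angular":[0,0,0]},{"hand":0.5,"travel":[-30,-4.4,0],"angular":[0,0,0]},{"hand":0.5,"travel":[-13.5,-1.9,0],"angular":[0,0,0]},{"hand":0.5,"travel":[0,0,15],"angular":[0,0,0]},{"hand":0.5,"travel":[0,0,30],"angular":[0,0,0]},{"hand":0.5,"travel":[0,0,30],"angular":[0,0,0]},{"hand":0.5,"travel":[0,0,25],"angular":[0,0,0]},{"hand":0.5,"travel":[0,0,15],"angular":[0,0,0]},{"hand":0.5,"travel":[0,0,0],"angular":[0,0,0]}]'
python3 - <<'E'
from h import *
to(.5375,-.357,.028,109.5); grab('top','top4'); im,_=grab('side','side4')
E
```

```text
clock: 9.9
tool_pos: [0.5354, -0.3543, 0.0795]
eef_rot: [-179.7, -0.4, 110.0]
force: [-0.5, 0.8, -0.4]
grip_width: 0.0425
grasp_force: 0.0
clock 9.9 pos [ 0.5354 -0.3543  0.0795] rot [-179.7   -0.4  110. ] F [-0.5  0.8 -0.4] w 0.0425 gf 0.0 
 turn 0.5 travel [-3.3  1.  51.5]
```

```bash
python3 -m handwheel '[{"hand":0.5,"travel":[-3.3,1,20],"angular":[0,0,0.5]},{"hand":0.5,"travel":[0,0,20],"angular":[0,0,0]},{"hand":0.5,"travel":[0,0,10],"angular":[0,0,0]},{"hand":0.5,"travel":[0,0,5],"angular":[0,0,0]},{"hand":0.5,"travel":[0,0,2],"angular":[0,0,0]},{"hand":0.5,"travel":[0,0,0],"angular":[0,0,0]},{"hand":0.5,"travel":[0,0,0],"angular":[0,0,0]}]'; python3 -m handwheel '[{"hand":1,"travel":[0,0,0],"angular":[0,0,0]},{"hand":1,"travel":[0,0,0],"angular":[0,0,0]},{"hand":1,"travel":[0,0,0],"angular":[0,0,0]},{"hand":1,"travel":[0,0,0],"angular":[0,0,0]},{"hand":1,"travel":[0,0,0],"angular":[0,0,0]},{"hand":1,"travel":[0,0,0],"angular":[0,0,0]},{"hand":1,"travel":[0,0,0],"angular":[0,0,0]}]'
python3 - <<'E'
from h import *
im,_=grab('side','side5')
cv2.imwrite('pics/c6.png',cv2.resize(im[170:290,280:420],None,fx=5,fy=5,interpolation=cv2.INTER_CUBIC))
E
```

```text
clock: 10.58
tool_pos: [0.5409, -0.3602, 0.0287]
eef_rot: [179.9, 0.1, 109.6]
force: [-0.4, 0.3, -0.2]
grip_width: 0.0429
grasp_force: 0.0
clock: 11.17
tool_pos: [0.5401, -0.3595, 0.0273]
eef_rot: [180.0, 0.0, 109.6]
force: [-1.1, 0.4, -0.7]
grip_width: 0.0001
grasp_force: 0.1
```

View pics/c6.png

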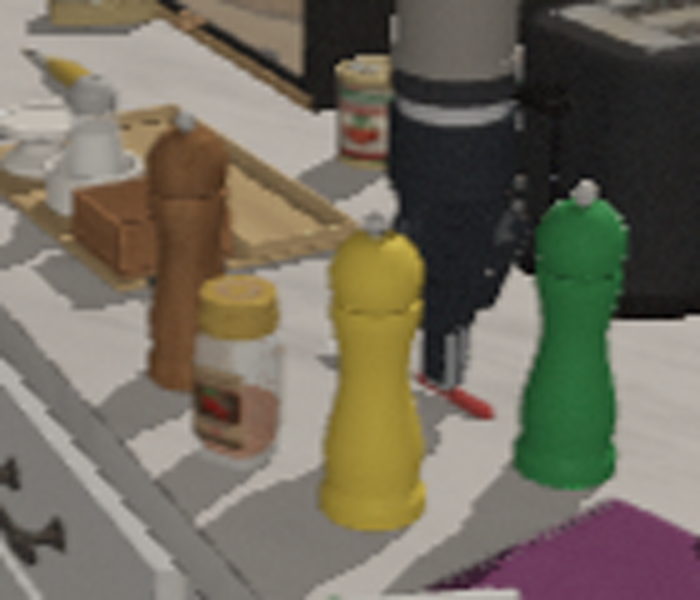

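The fingers shut just above the inner part of the red handle (crop (440,385)); position is right, height too great. Reopen, go 8 mm lower, close.

```bash
python3 -m handwheel '[{"hand":0.4,"travel":[0,0,0],"angular":[0,0,0]},{"hand":0.4,"travel":[0,0,0],"angular":[0,0,0]},{"hand":0.4,"travel":[0,0,0],"angular":[0,0,0]},{"hand":0.4,"travel":[0,0,0],"angular":[0,0,0]},{"hand":0.4,"travel":[0,0,4],"angular":[0,0,0]},{"hand":0.4,"travel":[0,0,4],"angular":[0,0,0]},{"hand":0.4,"travel":[0,0,0],"angular":[0,0,0]},{"hand":0.4,"travel":[0,0,0],"angular":[0,0,0]}]'; python3 -m handwheel '[{"hand":1,"travel":[0,0,0],"angular":[0,0,0]},{"hand":1,"travel":[0,0,0],"angular":[0,0,0]},{"hand":1,"travel":[0,0,0],"angular":[0,0,0]},{"hand":1,"travel":[0,0,0],"angular":[0,0,0]},{"hand":1,"travel":[0,0,0],"angular":[0,0,0]},{"hand":1,"travel":[0,0,0],"angular":[0,0,0]},{"hand":1,"travel":[0,0,0],"angular":[0,0,0]},{"hand":1,"travel":[0,0,0],"angular":[0,0,0]}]'
```

```text
clock: 11.88
tool_pos: [0.5397, -0.3591, 0.0185]
eef_rot: [-180.0, -0.1, 109.6]
force: [-0.7, 0.4, 0.4]
grip_width: 0.0515
grasp_force: 0.0
clock: 12.55
tool_pos: [0.5403, -0.3597, 0.0197]
eef_rot: [180.0, 0.0, 109.6]
force: [-1.0, -0.1, 2.9]
grip_width: 0.0133
grasp_force: 58.5
```

```bash
python3 -m handwheel '[{"hand":1,"travel":[0,0,-10],"angular":[0,0,0]},{"hand":1,"travel":[0,0,-25],"angular":[0,0,0]},{"hand":1,"travel":[0,0,-30],"angular":[0,0,5.5]},{"hand":1,"travel":[0,0,-25],"angular":[0,0,5.5]},{"hand":1,"travel":[0,0,-10],"angular":[0,0,5.4]},{"hand":1,"travel":[12,1.1,0],"angular":[0,0,0]},{"hand":1,"travel":[26,2.5,0],"angular":[0,0,0]},{"hand":1,"travel":[30,2.9,0],"angular":[0,0,0]},{"hand":1,"travel":[30,2.9,0],"angular":[0,0,0]},{"hand":1,"travel":[30,2.9,0],"angular":[0,0,0]},{"hand":1,"travel":[30,2.9,0],"angular":[0,0,0]},{"hand":1,"travel":[30,2.9,0],"angular":[0,0,0]},{"hand":1,"travel":[30,2.9,0],"angular":[0,0,0]},{"hand":1,"travel":[30,2.9,0],"angular":[0,0,0]},{"hand":1,"travel":[30,2.9,0],"angular":[0,0,0]},{"hand":1,"travel":[30,2.9,0],"angular":[0,0,0]},{"hand":1,"travel":[26,2.5,0],"angular":[0,0,0]},{"hand":1,"travel":[14,0,0],"angular":[0,0,0]},{"hand":1,"travel":[0,0,0],"angular":[0,0,0]},{"hand":1,"travel":[0,0,0],"angular":[0,0,0]}]'
python3 - <<'E'
from h import *
im,_=grab('side','side6'); im2,_=grab('top','top6')
a=cv2.resize(im[130:230,250:370],(600,500),interpolation=cv2.INTER_CUBIC); b=cv2.resize(im2[140:240,235:360],(625,500),interpolation=cv2.INTER_CUBIC)
cv2.imwrite('pics/c7.png',cv2.resize(np.hstack([a,b]),(800,330)))
to(.553,-.0106,.028,93.3)
E
```

```text
clock: 14.22
tool_pos: [0.5518, -0.0088, 0.1183]
eef_rot: [-179.9, -0.0, 93.4]
force: [0.0, -0.9, -0.2]
grip_width: 0.0139
grasp_force: 58.3
clock 14.3167 pos [ 0.5523 -0.0121  0.1189] rot [-1.799e+02  1.000e-01  9.310e+01] F [ 0.   0.2 -0.6] w 0.014 gf 58.3 
 turn -0.2 travel [ 1.4  0.8 90.9]
```

View pics/c7.png

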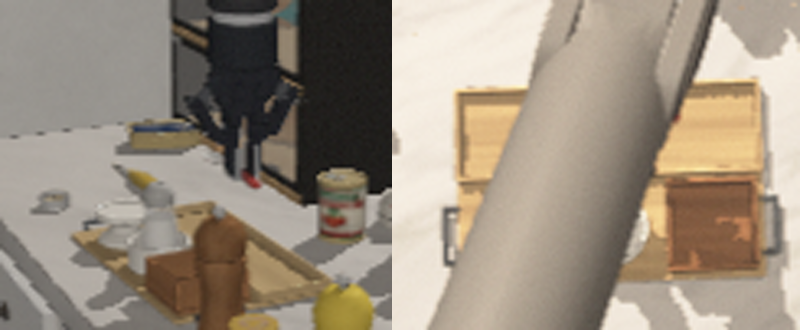

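Side view: spoon is in the grip above the trough, handle end pointing to the camera, level. Lower it.

```bash
python3 -m handwheel '[{"hand":1,"travel":[1,0.5,15],"angular":[0,0,0]},{"hand":1,"travel":[0,0,25],"angular":[0,0,0]},{"hand":1,"travel":[0,0,22],"angular":[0,0,0]},{"hand":1,"travel":[0,0,12],"angular":[0,0,0]},{"hand":1,"travel":[0,0,7],"angular":[0,0,0]},{"hand":1,"travel":[0,0,4],"angular":[0,0,0]},{"hand":1,"travel":[0,0,0],"angular":[0,0,0]},{"hand":1,"travel":[0,0,0],"angular":[0,0,0]}]'; python3 -m handwheel '[{"hand":1,"travel":[0,0,1.5],"angular":[0,0,0]},{"hand":1,"travel":[0,0,1.5],"angular":[0,0,0]},{"hand":1,"travel":[0,0,0],"angular":[0,0,0]},{"hand":1,"travel":[0,0,0],"angular":[0,0,0]}]'
```

```text
clock: 14.98
tool_pos: [0.5543, -0.0098, 0.0352]
eef_rot: [179.9, 0.0, 93.1]
force: [0.4, -0.1, 0.0]
grip_width: 0.0137
grasp_force: 58.3
clock: 15.32
tool_pos: [0.5536, -0.0091, 0.0316]
eef_rot: [180.0, -0.0, 93.2]
force: [0.8, 0.2, -0.3]
grip_width: 0.0136
grasp_force: 58.3
```

```bash
python3 -m handwheel '[{"hand":1,"travel":[0,0,1.5],"angular":[0,0,0]},{"hand":1,"travel":[0,0,1.5],"angular":[0,0,0]},{"hand":1,"travel":[0,0,0],"angular":[0,0,0]},{"hand":1,"travel":[0,0,0],"angular":[0,0,0]}]';python3 -m handwheel '[{"hand":1,"travel":[0,0,1],"angular":[0,0,0]},{"hand":1,"travel":[0,0,1],"angular":[0,0,0]},{"hand":1,"travel":[0,0,0],"angular":[0,0,0]},{"hand":1,"travel":[0,0,0],"angular":[0,0,0]}]'
```

```text
clock: 15.65
tool_pos: [0.5533, -0.0092, 0.0281]
eef_rot: [-180.0, -0.0, 93.2]
force: [0.3, -1.1, 0.4]
grip_width: 0.0142
grasp_force: 58.3
clock: 15.98
tool_pos: [0.5533, -0.0092, 0.0262]
eef_rot: [-180.0, -0.0, 93.2]
force: [-0.3, 0.5, 0.0]
grip_width: 0.0137
grasp_force: 58.3
```

```bash
python3 -m handwheel '[{"hand":1,"travel":[0,0,1],"angular":[0,0,0]},{"hand":1,"travel":[0,0,0],"angular":[0,0,0]},{"hand":1,"travel":[0,0,0],"angular":[0,0,0]}]';python3 -m handwheel '[{"hand":1,"travel":[0,0,0.7],"angular":[0,0,0]},{"hand":1,"travel":[0,0,0],"angular":[0,0,0]},{"hand":1,"travel":[0,0,0],"angular":[0,0,0]}]'
```

```text
clock: 16.23
tool_pos: [0.5536, -0.0093, 0.0257]
eef_rot: [180.0, -0.0, 93.2]
force: [-0.6, -0.3, 3.4]
grip_width: 0.0141
grasp_force: 58.7
clock: 16.48
tool_pos: [0.5536, -0.0093, 0.0256]
eef_rot: [180.0, -0.0, 93.2]
force: [-3.3, 0.6, 8.1]
grip_width: 0.0138
grasp_force: 59.2
```

```bash
python3 -m handwheel '[{"hand":1,"travel":[0,0,-0.7],"angular":[0,0,0]},{"hand":0.7,"travel":[0,0,0],"angular":[0,0,0]},{"hand":0.65,"travel":[0,0,0],"angular":[0,0,0]},{"hand":0.65,"travel":[0,0,0],"angular":[0,0,0]},{"hand":0.65,"travel":[0,0,0],"angular":[0,0,0]},{"hand":0.65,"travel":[0,0,-5],"angular":[0,0,0]},{"hand":0.65,"travel":[0,0,-15],"angular":[0,0,0]},{"hand":0.5,"travel":[0,0,-25],"angular":[0,0,0]},{"hand":0.2,"travel":[0,0,-35],"angular":[0,0,0]},{"hand":0.2,"travel":[0,0,-35],"angular":[0,0,0]},{"hand":0.2,"travel":[0,0,-20],"angular":[0,0,0]},{"hand":0.2,"travel":[0,0,0],"angular":[0,0,0]},{"hand":0.2,"travel":[0,0,0],"angular":[0,0,0]}]'
python3 - <<'E'
from h import *
im,d=load('top0'); P=cloud('top',d)
q=P[208:234,205:234].reshape(-1,3)
for z0 in (.006,.010,.013): s=q[q[:,2]>z0]; print(len(s),s.min(0).round(4),s.max(0).round(4),circ(s[:, :2],.010,[.417,.265]))
for f in ('side3',):
    im,d=load(f); P=cloud('side',d).reshape(-1,3); s=P[(np.hypot(P[:,0]-.417,P[:,1]-.265)<.04)&(P[:,2]>.005)&(P[:,2]<.03)]; print(len(s),s.min(0).round(4),s.max(0).round(4))
to(.4175,.265,.1,93.3)
im,_=grab('side','side7'); cv2.imwrite('pics/c8.png',cv2.resize(im[150:250,240:370],None,fx=5,fy=5,interpolation=cv2.INTER_CUBIC))
E
```

```text
clock: 17.57
tool_pos: [0.5544, -0.0094, 0.1619]
eef_rot: [179.8, -0.0, 93.2]
force: [-1.0, 0.9, 0.1]
grip_width: 0.0682
grasp_force: 0.0
125 [ 0.3726 -0.0227  0.0061] [0.449  0.3083 1.2034] [0.4169 0.2646]
57 [ 0.3726 -0.0227  0.01  ] [0.434  0.2825 1.2034] [0.4179 0.2625]
26 [ 0.3726 -0.0227  0.0132] [0.4338 0.2825 1.2034] [0.418  0.2619]
42 [0.3979 0.2417 0.0053] [0.4363 0.2882 0.0172]
clock 17.5667 pos [ 0.5544 -0.0094  0.1619] rot [179.8  -0.   93.2] F [-1.   0.9  0.1] w 0.0682 gf 0.0 
 turn -0.1 travel [ 281.8 -120.9   61.9]
```

View pics/c8.png

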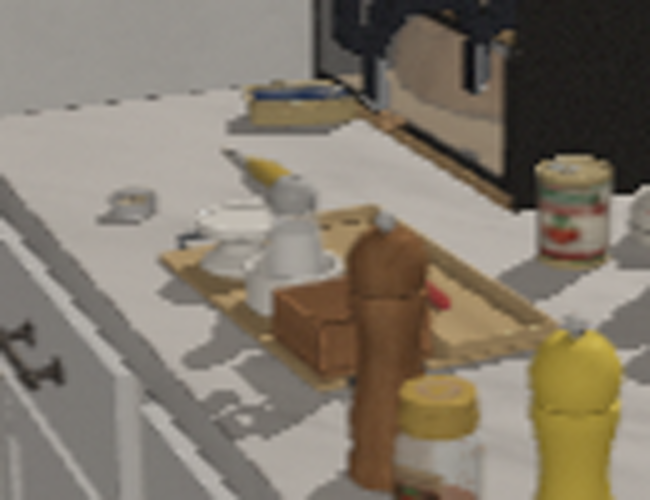

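Spoon's red handle visible lying in the trough (crop (437,297)); shaker upright. Now above the tea light.

```bash
python3 -m handwheel '[{"hand":0.2,"travel":[14,-6,0],"angular":[0,0,0]},{"hand":0.2,"travel":[30,-12.9,0],"angular":[0,0,0]},{"hand":0.2,"travel":[30,-12.9,0],"angular":[0,0,0]},{"hand":0.2,"travel":[30,-12.9,0],"angular":[0,0,0]},{"hand":0.2,"travel":[30,-12.9,0],"angular":[0,0,0]},{"hand":0.2,"travel":[30,-12.9,0],"angular":[0,0,0]},{"hand":0.2,"travel":[30,-12.9,0],"angular":[0,0,0]},{"hand":0.2,"travel":[30,-12.9,0],"angular":[0,0,0]},{"hand":0.2,"travel":[30,-12.9,0],"angular":[0,0,0]},{"hand":0.2,"travel":[28,-11.7,0],"angular":[0,0,0]},{"hand":0.2,"travel":[0,0,25],"angular":[0,0,0]},{"hand":0.2,"travel":[0,0,30],"angular":[0,0,0]},{"hand":0.2,"travel":[0,0,30],"angular":[0,0,0]},{"hand":0.2,"travel":[0,0,20],"angular":[0,0,0]},{"hand":0.2,"travel":[0,0,10],"angular":[0,0,0]},{"hand":0.2,"travel":[0,0,0],"angular":[0,0,0]},{"hand":0.2,"travel":[0,0,0],"angular":[0,0,0]}]'
python3 - <<'E'
from h import *
to(.4172,.2645,.0215,93.3)
E
```

```text
clock: 19.03
tool_pos: [0.4168, 0.2651, 0.0447]
eef_rot: [-179.9, 0.1, 93.1]
force: [0.8, -0.5, 0.1]
grip_width: 0.0684
grasp_force: 0.0
clock 19.0333 pos [0.4168 0.2651 0.0447] rot [-1.799e+02  1.000e-01  9.310e+01] F [ 0.8 -0.5  0.1] w 0.0684 gf 0.0 
 turn -0.2 travel [-0.7  0.4 23.2]
```

```bash
python3 -m handwheel '[{"hand":0.2,"travel":[-0.5,0,10],"angular":[0,0,0]},{"hand":0.2,"travel":[0,0,8],"angular":[0,0,0]},{"hand":0.2,"travel":[0,0,4],"angular":[0,0,0]},{"hand":0.2,"travel":[0,0,0],"angular":[0,0,0]},{"hand":0.4,"travel":[0,0,0],"angular":[0,0,0]},{"hand":0.5,"travel":[0,0,0],"angular":[0,0,0]},{"hand":0.5,"travel":[0,0,0],"angular":[0,0,0]}]'; python3 -m handwheel '[{"hand":1,"travel":[0,0,0],"angular":[0,0,0]},{"hand":1,"travel":[0,0,0],"angular":[0,0,0]},{"hand":1,"travel":[0,0,0],"angular":[0,0,0]},{"hand":1,"travel":[0,0,0],"angular":[0,0,0]},{"hand":1,"travel":[0,0,0],"angular":[0,0,0]},{"hand":1,"travel":[0,0,0],"angular":[0,0,0]}]'
python3 - <<'E'
from h import *
to(.4535,.105,.09,93.3)
E
```

```text
clock: 19.62
tool_pos: [0.4175, 0.2654, 0.0237]
eef_rot: [180.0, -0.0, 93.2]
force: [-0.4, 0.3, -0.3]
grip_width: 0.0426
grasp_force: 0.0
clock: 20.12
tool_pos: [0.4176, 0.2655, 0.0242]
eef_rot: [180.0, -0.1, 93.2]
force: [-0.8, -1.5, 5.6]
grip_width: 0.0341
grasp_force: 59.4
clock 20.1167 pos [0.4176 0.2655 0.0242] rot [ 1.80e+02 -1.00e-01  9.32e+01] F [-0.8 -1.5  5.6] w 0.0341 gf 59.4 
 turn -0.1 travel [-162.3   26.6  -65.8]
```

```bash
python3 -m handwheel '[{"hand":1,"travel":[0,0,-10],"angular":[0,0,0]},{"hand":1,"travel":[0,0,-25],"angular":[0,0,0]},{"hand":1,"travel":[0,0,-30],"angular":[0,0,0]},{"hand":1,"travel":[-10,1.6,-10],"angular":[0,0,0]},{"hand":1,"travel":[-25,4.1,0],"angular":[0,0,0]},{"hand":1,"travel":[-30,5,0],"angular":[0,0,0]},{"hand":1,"travel":[-30,5,0],"angular":[0,0,0]},{"hand":1,"travel":[-30,5,0],"angular":[0,0,0]},{"hand":1,"travel":[-25,4.1,0],"angular":[0,0,0]},{"hand":1,"travel":[-12,1.8,0],"angular":[0,0,0]},{"hand":1,"travel":[0,0,0],"angular":[0,0,0]},{"hand":1,"travel":[0,0,0],"angular":[0,0,0]}]'
python3 - <<'E'
from h import *
to(.4535,.105,.066,93.3)
im,d=grab('side','side8'); cv2.imwrite('pics/c9.png',cv2.resize(im[130:230,230:360],None,fx=5,fy=5,interpolation=cv2.INTER_CUBIC))
P=cloud('side',d).reshape(-1,3)
def near(x,y,r,z0,z1): return P[(np.hypot(P[:,0]-x,P[:,1]-y)<r)&(P[:,2]>z0)&(P[:,2]<z1)]
s=near(.4535,.105,.045,.034,.046); s=s[s[:,1]<.105]; print('dish',len(s),circ(s,.034,[.453,.105]))
s=near(.4535,.105,.028,.066,.083); print('tea',len(s),s.min(0).round(4),s.max(0).round(4),circ(s,.019,[.453,.105]))
im,d=load('top0'); P=cloud('top',d).reshape(-1,3); s=near(.4535,.105,.045,.034,.06); print('dish top0',cv2.minEnclosingCircle((s[:,:2]*1000).astype(np.float32)))
E
```

```text
clock: 21.12
tool_pos: [0.4526, 0.1044, 0.0984]
eef_rot: [-180.0, -0.0, 93.0]
force: [0.4, 0.3, -0.2]
grip_width: 0.0339
grasp_force: 59.8
clock 21.1167 pos [0.4526 0.1044 0.0984] rot [-180.   -0.   93.] F [ 0.4  0.3 -0.2] w 0.0339 gf 59.8 
 turn -0.3 travel [ 0.6  0.9 32.4]
dish 45 [0.4419 0.1139]
tea 24 [0.4305 0.083  0.0753] [0.4636 0.1192 0.083 ] [0.4505 0.1044]
dish top0 ((452.51123046875, 105.32064819335938), 33.67057800292969)
```

View pics/c9.png

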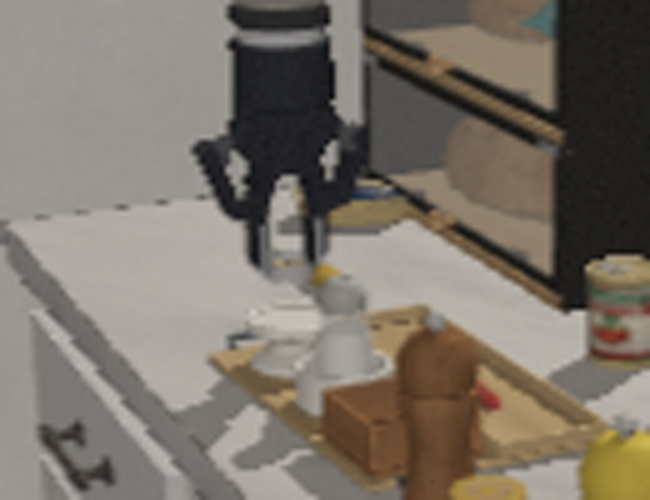

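Tea light level in the fingertips at about (288,184), over the dish (~(286,195)). Lower.

```bash
python3 -m handwheel '[{"hand":1,"travel":[0.5,0.5,8],"angular":[0,0,0]},{"hand":1,"travel":[0,0,10],"angular":[0,0,0]},{"hand":1,"travel":[0,0,6],"angular":[0,0,0]},{"hand":1,"travel":[0,0,4],"angular":[0,0,0]},{"hand":1,"travel":[0,0,2],"angular":[0,0,0]},{"hand":1,"travel":[0,0,0],"angular":[0,0,0]},{"hand":1,"travel":[0,0,0],"angular":[0,0,0]}]'; python3 -m handwheel '[{"hand":1,"travel":[0,0,1],"angular":[0,0,0]},{"hand":1,"travel":[0,0,0.5],"angular":[0,0,0]},{"hand":1,"travel":[0,0,0],"angular":[0,0,0]},{"hand":1,"travel":[0,0,0],"angular":[0,0,0]}]'
```

```text
clock: 21.75
tool_pos: [0.4531, 0.1054, 0.0682]
eef_rot: [-180.0, 0.0, 93.2]
force: [-0.3, -0.2, -0.2]
grip_width: 0.0338
grasp_force: 59.8
clock: 22.08
tool_pos: [0.4533, 0.1054, 0.067]
eef_rot: [180.0, -0.0, 93.2]
force: [0.7, -0.4, -0.1]
grip_width: 0.034
grasp_force: 59.8
```

```bash
python3 -m handwheel '[{"hand":1,"travel":[0,0,1],"angular":[0,0,0]},{"hand":1,"travel":[0,0,0.8],"angular":[0,0,0]},{"hand":1,"travel":[0,0,0],"angular":[0,0,0]},{"hand":1,"travel":[0,0,0],"angular":[0,0,0]}]'; python3 -m handwheel '[{"hand":1,"travel":[0,0,0.7],"angular":[0,0,0]},{"hand":1,"travel":[0,0,0],"angular":[0,0,0]},{"hand":1,"travel":[0,0,0],"angular":[0,0,0]}]';  python3 -m handwheel '[{"hand":1,"travel":[0,0,0.7],"angular":[0,0,0]},{"hand":1,"travel":[0,0,0],"angular":[0,0,0]},{"hand":1,"travel":[0,0,0],"angular":[0,0,0]}]'
```

```text
clock: 22.42
tool_pos: [0.4531, 0.1054, 0.065]
eef_rot: [-180.0, -0.0, 93.2]
force: [0.2, -0.6, -0.5]
grip_width: 0.0339
grasp_force: 59.8
clock: 22.67
tool_pos: [0.4531, 0.1054, 0.0643]
eef_rot: [180.0, -0.0, 93.2]
force: [-0.4, -0.4, -0.1]
grip_width: 0.0337
grasp_force: 59.8
clock: 22.92
tool_pos: [0.4532, 0.1054, 0.0642]
eef_rot: [-180.0, -0.0, 93.2]
force: [-1.8, -0.5, 5.5]
grip_width: 0.0341
grasp_force: 60.5
```

```bash
python3 -m handwheel '[{"hand":1,"travel":[0,0,-0.6],"angular":[0,0,0]},{"hand":0.4,"travel":[0,0,0],"angular":[0,0,0]},{"hand":0.1,"travel":[0,0,0],"angular":[0,0,0]},{"hand":0.1,"travel":[0,0,0],"angular":[0,0,0]},{"hand":0.1,"travel":[0,0,0],"angular":[0,0,0]},{"hand":0.1,"travel":[0,0,-5],"angular":[0,0,0]},{"hand":0.1,"travel":[0,0,-20],"angular":[0,0,0]},{"hand":0.1,"travel":[0,0,-35],"angular":[0,0,0]},{"hand":0.1,"travel":[0,0,-38],"angular":[0,0,0]},{"hand":0.1,"travel":[0,0,-38],"angular":[0,0,0]},{"hand":0.1,"travel":[0,0,-30],"angular":[0,0,0]},{"hand":0.1,"travel":[0,0,0],"angular":[0,0,0]},{"hand":0.1,"travel":[0,0,0],"angular":[0,0,0]}]'
python3 - <<'E'
from h import *
im,d=load('top0'); P=cloud('top',d)
q=P[205:245,375:416].reshape(-1,3)
for z0,z1 in ((.13,.15),(.138,.158),(.15,.17),(.163,.19)):
    s=q[(q[:,2]>z0)&(q[:,2]<z1)]; print(z0,len(s),s.min(0).round(4),s.max(0).round(4),circ(s,.0245,[.413,-.265]))
im,d=load('side3'); P=cloud('side',d).reshape(-1,3)
for z0,z1 in ((.125,.135),(.135,.145),(.145,.155)):
    s=P[(np.hypot(P[:,0]-.413,P[:,1]+.265)<.035)&(P[:,2]>z0)&(P[:,2]<z1)]; print('side',z0,len(s),circ(s,.0245,[.413,-.265]),s.min(0).round(4),s.max(0).round(4))
to(.413,-.265,.235,93.3)
E
```

```text
clock: 24.0
tool_pos: [0.4545, 0.1057, 0.2324]
eef_rot: [179.7, -0.1, 93.2]
force: [0.5, -0.2, -0.6]
grip_width: 0.0764
grasp_force: 0.0
0.13 84 [ 0.3891 -0.2898  0.1321] [ 0.4381 -0.2417  0.15  ] [ 0.4138 -0.2672]
0.138 196 [ 0.3891 -0.2898  0.1384] [ 0.4381 -0.2417  0.158 ] [ 0.414  -0.2689]
0.15 178 [ 0.3941 -0.2851  0.1501] [ 0.4347 -0.2446  0.1696] [ 0.4179 -0.2816]
0.163 17 [ 0.4074 -0.2694  0.1637] [ 0.418  -0.2578  0.1749] [ 0.4015 -0.2441]
side 0.125 44 [ 0.4149 -0.2634] [ 0.391  -0.2921  0.125 ] [ 0.4375 -0.2614  0.135 ]
side 0.135 60 [ 0.4144 -0.2646] [ 0.3896 -0.2934  0.1354] [ 0.4366 -0.255   0.145 ]
side 0.145 57 [ 0.4159 -0.2589] [ 0.3926 -0.2888  0.1451] [ 0.4354 -0.2576  0.1547]
clock 24.0 pos [0.4545 0.1057 0.2324] rot [ 1.797e+02 -1.000e-01  9.320e+01] F [ 0.5 -0.2 -0.6] w 0.0764 gf 0.0 
 turn -0.1 travel [-367.6  -62.8   -2.6]
```

```bash
python3 -m handwheel '[{"hand":0.1,"travel":[-15,-2.5,0],"angular":[0,0,0]},{"hand":0.1,"travel":[-30,-5.1,0],"angular":[0,0,0]},{"hand":0.1,"travel":[-33,-5.6,0],"angular":[0,0,0]},{"hand":0.1,"travel":[-33,-5.6,0],"angular":[0,0,0]},{"hand":0.1,"travel":[-33,-5.6,0],"angular":[0,0,0]},{"hand":0.1,"travel":[-33,-5.6,0],"angular":[0,0,0]},{"hand":0.1,"travel":[-33,-5.6,0],"angular":[0,0,0]},{"hand":0.1,"travel":[-33,-5.6,0],"angular":[0,0,0]},{"hand":0.1,"travel":[-33,-5.6,0],"angular":[0,0,0]},{"hand":0.1,"travel":[-33,-5.6,0],"angular":[0,0,0]},{"hand":0.1,"travel":[-30,-5.1,0],"angular":[0,0,0]},{"hand":0.1,"travel":[-20,-3.4,0],"angular":[0,0,0]},{"hand":0.1,"travel":[-8.5,-1.2,0],"angular":[0,0,0]},{"hand":0.05,"travel":[0,0,0],"angular":[0,0,0]},{"hand":0.05,"travel":[0,0,0],"angular":[0,0,0]},{"hand":0.05,"travel":[0,0,0],"angular":[0,0,0]}]'
python3 - <<'E'
from h import *
to(.4136,-.2652,.139,93.3)
im,d=grab('top','top9')
cv2.imwrite('pics/c10.png',cv2.resize(im[150:250,200:360],None,fx=5,fy=5,interpolation=cv2.INTER_CUBIC))
P=cloud('top',d)
def near(x,y,r,z0,z1):
    Q=P.reshape(-1,3); return Q[(np.hypot(Q[:,0]-x,Q[:,1]-y)<r)&(Q[:,2]>z0)&(Q[:,2]<z1)]
s=near(.465,-.083,.06,.036,.06); print('well',len(s),cv2.minAreaRect((s[:,:2]*1000).astype(np.float32)))
s=near(.453,.105,.025,.049,.07); print('tea',len(s),s.mean(0).round(4),s.max(0).round(4),cv2.minEnclosingCircle((s[:,:2]*1000).astype(np.float32)))
hsv=cv2.cvtColor(im,cv2.COLOR_BGR2HSV).astype(int); m=np.zeros(d.shape,bool); m[160:200,250:352]=1
q=P[m&(hsv[...,1]>150)&((hsv[...,0]<6)|(hsv[...,0]>170))]; print('red',len(q),q.min(0).round(4),q.max(0).round(4)) if len(q) else 0
E
```

```text
clock: 25.33
tool_pos: [0.4119, -0.2627, 0.2294]
eef_rot: [-179.9, -0.1, 93.3]
force: [0.2, 0.1, 0.1]
grip_width: 0.0813
grasp_force: 0.0
clock 25.3333 pos [ 0.4119 -0.2627  0.2294] rot [-1.799e+02 -1.000e-01  9.330e+01] F [0.2 0.1 0.1] w 0.0813 gf 0.0 
 turn 0.0 travel [-2.6  1.5 90.4]
well 182 ((464.37200927734375, -82.55169677734375), (83.86222839355469, 83.81553649902344), 3.7167587280273438)
tea 80 [0.4499 0.1042 0.0518] [0.4687 0.1226 0.0584] ((451.04949951171875, 103.94971466064453), 18.867095947265625)
red 26 [ 0.5485 -0.0411  0.0106] [0.5566 0.0052 0.0208]
```

View pics/c10.png

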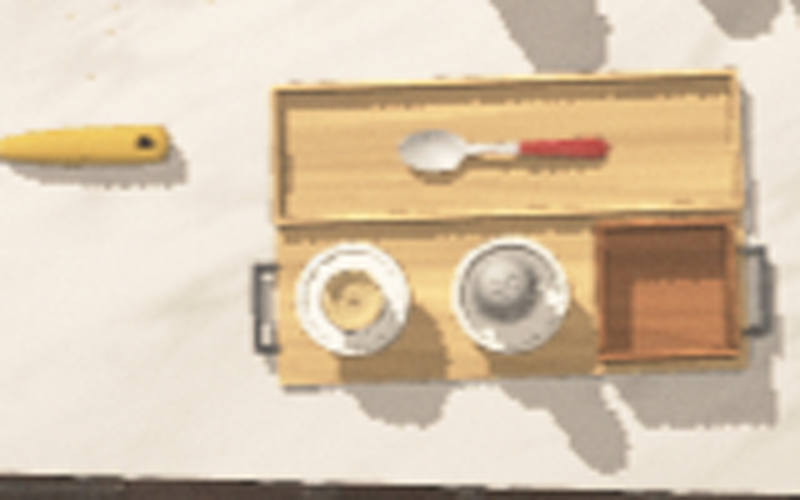

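Top view: spoon lies lengthwise in the trough (crop (500,148)), tea light on the dish (352,300), shaker in the cup (505,290), well empty (668,290). Now the mill.

```bash
python3 -m handwheel '[{"hand":0.05,"travel":[-2.6,1.5,10],"angular":[0,0,0]},{"hand":0.05,"travel":[0,0,20],"angular":[0,0,0]},{"hand":0.05,"travel":[0,0,22],"angular":[0,0,0]},{"hand":0.05,"travel":[0,0,20],"angular":[0,0,0]},{"hand":0.05,"travel":[0,0,12],"angular":[0,0,0]},{"hand":0.05,"travel":[0,0,6],"angular":[0,0,0]},{"hand":0.05,"travel":[0,0,0],"angular":[0,0,0]},{"hand":0.05,"travel":[0,0,0],"angular":[0,0,0]}]'; python3 -m handwheel '[{"hand":0.3,"travel":[0,0,0],"angular":[0,0,0]},{"hand":1,"travel":[0,0,0],"angular":[0,0,0]},{"hand":1,"travel":[0,0,0],"angular":[0,0,0]},{"hand":1,"travel":[0,0,0],"angular":[0,0,0]},{"hand":1,"travel":[0,0,0],"angular":[0,0,0]},{"hand":1,"travel":[0,0,0],"angular":[0,0,0]},{"hand":1,"travel":[0,0,0],"angular":[0,0,0]},{"hand":1,"travel":[0,0,0],"angular":[0,0,0]}]'
python3 - <<'E'
from h import *
to(.4644,-.0826,.215,93.3)
E
```

```text
clock: 26.05
tool_pos: [0.4134, -0.2671, 0.1402]
eef_rot: [-180.0, -0.0, 93.2]
force: [-0.4, -0.3, -0.1]
grip_width: 0.0812
grasp_force: 0.0
clock: 26.72
tool_pos: [0.4142, -0.2683, 0.1416]
eef_rot: [179.8, 0.1, 93.2]
force: [-0.3, 0.6, 6.4]
grip_width: 0.0463
grasp_force: 60.8
clock 26.7167 pos [ 0.4142 -0.2683  0.1416] rot [1.798e+02 1.000e-01 9.320e+01] F [-0.3  0.6  6.4] w 0.0463 gf 60.8 
 turn -0.1 travel [182.5  60.8 -73.4]
```

```bash
python3 -m handwheel '[{"hand":1,"travel":[0,0,-5],"angular":[0,0,0]},{"hand":1,"travel":[0,0,-12],"angular":[0,0,0]},{"hand":1,"travel":[0,0,-18],"angular":[0,0,0]},{"hand":1,"travel":[0,0,-18],"angular":[0,0,0]},{"hand":1,"travel":[0,0,-12],"angular":[0,0,0]},{"hand":1,"travel":[0,0,-5],"angular":[0,0,0]},{"hand":1,"travel":[7,2.4,0],"angular":[0,0,0]},{"hand":1,"travel":[14,4.7,0],"angular":[0,0,0]},{"hand":1,"travel":[20,6.8,0],"angular":[0,0,0]},{"hand":1,"travel":[22,7.5,0],"angular":[0,0,0]},{"hand":1,"travel":[22,7.5,0],"angular":[0,0,0]},{"hand":1,"travel":[22,7.5,0],"angular":[0,0,0]},{"hand":1,"travel":[22,7.5,0],"angular":[0,0,0]},{"hand":1,"travel":[20,6.8,0],"angular":[0,0,0]},{"hand":1,"travel":[16,5.4,0],"angular":[0,0,0]},{"hand":1,"travel":[10,3.4,0],"angular":[0,0,0]},{"hand":1,"travel":[4.5,1.3,0],"angular":[0,0,0]},{"hand":1,"travel":[0,0,0],"angular":[0,0,0]},{"hand":1,"travel":[0,0,0],"angular":[0,0,0]}]'
python3 - <<'E'
from h import *
im,d=grab('side','side10'); cv2.imwrite('pics/c11.png',cv2.resize(im[120:240,240:380],None,fx=5,fy=5,interpolation=cv2.INTER_CUBIC))
P=cloud('side',d).reshape(-1,3); col=im.reshape(-1,3).astype(int); br=(col[:,2]>col[:,0]*1.5)
for z0 in np.arange(.06,.20,.014):
    s=P[(np.hypot(P[:,0]-.464,P[:,1]+.083)<.045)&(P[:,2]>z0)&(P[:,2]<z0+.014)&br]
    if len(s)>5: print(z0.round(3),len(s),circ(s,.026,[.464,-.083]),'x',s[:,0].min().round(4),s[:,0].max().round(4))
to(.4644,-.0856,.16,93.3)
E
```

```text
clock: 28.3
tool_pos: [0.4633, -0.0858, 0.2099]
eef_rot: [-179.9, 0.0, 93.1]
force: [-0.2, -0.6, -1.3]
grip_width: 0.0465
grasp_force: 61.8
0.06 22 [ 0.4661 -0.0862] x 0.4372 0.4891
0.074 68 [ 0.4656 -0.0857] x 0.4393 0.4933
0.088 55 [ 0.4659 -0.0831] x 0.4395 0.4863
0.102 61 [ 0.4654 -0.0833] x 0.4373 0.4872
0.116 58 [ 0.4653 -0.0802] x 0.4384 0.4838
0.13 51 [ 0.4658 -0.0765] x 0.4427 0.4803
0.144 43 [ 0.4669 -0.0763] x 0.4461 0.4777
0.158 41 [ 0.4644 -0.0775] x 0.4416 0.4775
0.172 51 [ 0.4638 -0.0788] x 0.4384 0.4814
0.186 53 [ 0.4619 -0.0794] x 0.439 0.483
clock 28.35 pos [ 0.4633 -0.0863  0.21  ] rot [-180.    0.   93.] F [-0.4  0.4 -1.6] w 0.0465 gf 61.8 
 turn -0.3 travel [ 0.7  1.2 50. ]
```

View pics/c11.png

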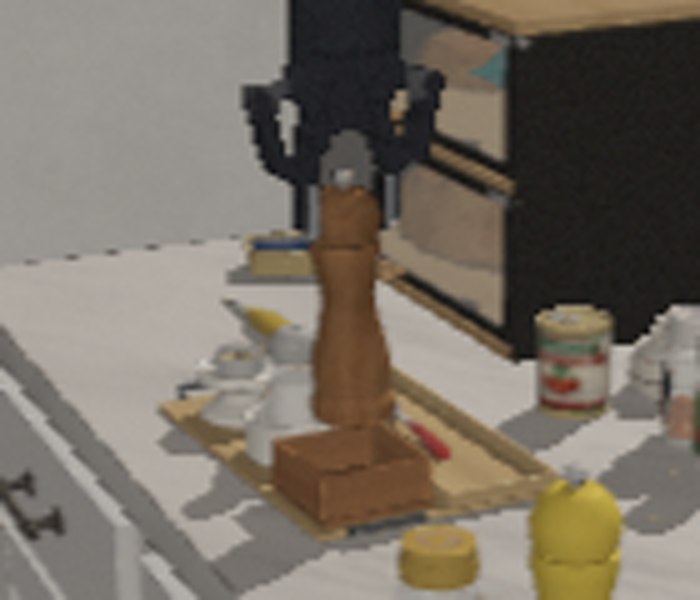

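Mill hangs upright over the well: foot around crop (353,410), well at (352,470). Offset is within 2 mm. Lower.

```bash
python3 -m handwheel '[{"hand":1,"travel":[0.3,0.5,6],"angular":[0,0,0]},{"hand":1,"travel":[0,0,12],"angular":[0,0,0]},{"hand":1,"travel":[0,0,13],"angular":[0,0,0]},{"hand":1,"travel":[0,0,10],"angular":[0,0,0]},{"hand":1,"travel":[0,0,6],"angular":[0,0,0]},{"hand":1,"travel":[0,0,4],"angular":[0,0,0]},{"hand":1,"travel":[0,0,2],"angular":[0,0,0]},{"hand":1,"travel":[0,0,0],"angular":[0,0,0]},{"hand":1,"travel":[0,0,0],"angular":[0,0,0]}]'; python3 -m handwheel '[{"hand":1,"travel":[0,0,1],"angular":[0,0,0]},{"hand":1,"travel":[0,0,0.7],"angular":[0,0,0]},{"hand":1,"travel":[0,0,0],"angular":[0,0,0]},{"hand":1,"travel":[0,0,0],"angular":[0,0,0]}]'
```

```text
clock: 29.1
tool_pos: [0.4647, -0.0848, 0.1576]
eef_rot: [180.0, 0.0, 93.2]
force: [-0.1, -0.2, -2.3]
grip_width: 0.0461
grasp_force: 61.8
clock: 29.43
tool_pos: [0.4645, -0.0845, 0.1556]
eef_rot: [180.0, -0.0, 93.2]
force: [0.0, 0.2, -2.1]
grip_width: 0.046
grasp_force: 61.9
```

```bash
python3 -m handwheel '[{"hand":1,"travel":[0,0,1],"angular":[0,0,0]},{"hand":1,"travel":[0,0,1],"angular":[0,0,0]},{"hand":1,"travel":[0,0,0],"angular":[0,0,0]},{"hand":1,"travel":[0,0,0],"angular":[0,0,0]}]'; python3 -m handwheel '[{"hand":1,"travel":[0,0,0.7],"angular":[0,0,0]},{"hand":1,"travel":[0,0,0],"angular":[0,0,0]},{"hand":1,"travel":[0,0,0],"angular":[0,0,0]}]'; python3 -m handwheel '[{"hand":1,"travel":[0,0,0.7],"angular":[0,0,0]},{"hand":1,"travel":[0,0,0],"angular":[0,0,0]},{"hand":1,"travel":[0,0,0],"angular":[0,0,0]}]'
```

```text
clock: 29.77
tool_pos: [0.4643, -0.0845, 0.1534]
eef_rot: [-180.0, -0.0, 93.2]
force: [0.3, 0.3, -0.9]
grip_width: 0.046
grasp_force: 61.9
clock: 30.02
tool_pos: [0.4643, -0.0846, 0.1528]
eef_rot: [-180.0, 0.0, 93.2]
force: [0.5, 0.3, -1.2]
grip_width: 0.0463
grasp_force: 61.9
clock: 30.27
tool_pos: [0.4646, -0.0848, 0.1526]
eef_rot: [180.0, 0.0, 93.2]
force: [-0.7, -0.9, 3.4]
grip_width: 0.0461
grasp_force: 62.2
```

```bash
python3 -m handwheel '[{"hand":1,"travel":[0,0,-0.4],"angular":[0,0,0]},{"hand":0.4,"travel":[0,0,0],"angular":[0,0,0]},{"hand":0.2,"travel":[0,0,0],"angular":[0,0,0]},{"hand":0.05,"travel":[0,0,0],"angular":[0,0,0]},{"hand":0.05,"travel":[0,0,0],"angular":[0,0,0]},{"hand":0.05,"travel":[0,0,0],"angular":[0,0,0]},{"hand":0.05,"travel":[0,0,-8],"angular":[0,0,0]},{"hand":0.05,"travel":[0,0,-20],"angular":[0,0,0]},{"hand":0.05,"travel":[0,0,-30],"angular":[0,0,0]},{"hand":0.05,"travel":[0,0,-30],"angular":[0,0,0]},{"hand":0.05,"travel":[0,0,-15],"angular":[0,0,0]},{"hand":0.05,"travel":[0,0,0],"angular":[0,0,0]},{"hand":0.05,"travel":[0,0,0],"angular":[0,0,0]}]'
python3 - <<'E'
from h import *
im,d=grab('side','side11'); a=cv2.resize(im[140:260,240:380],(467,400),interpolation=cv2.INTER_CUBIC)
im2,_=grab('top','top11'); b=cv2.resize(im2[140:250,160:460],(800,293),interpolation=cv2.INTER_CUBIC)[:,:800]
o=np.zeros((600,800,3),np.uint8); o[:293]=b; o[293:600,:358]=cv2.resize(a,(358,307)); cv2.imwrite('pics/c12.png',o)
E
```

```text
clock: 31.35
tool_pos: [0.4649, -0.0847, 0.2566]
eef_rot: [179.9, -0.0, 93.2]
force: [-0.2, -0.6, -0.7]
grip_width: 0.081
grasp_force: 0.0
```

View pics/c12.png

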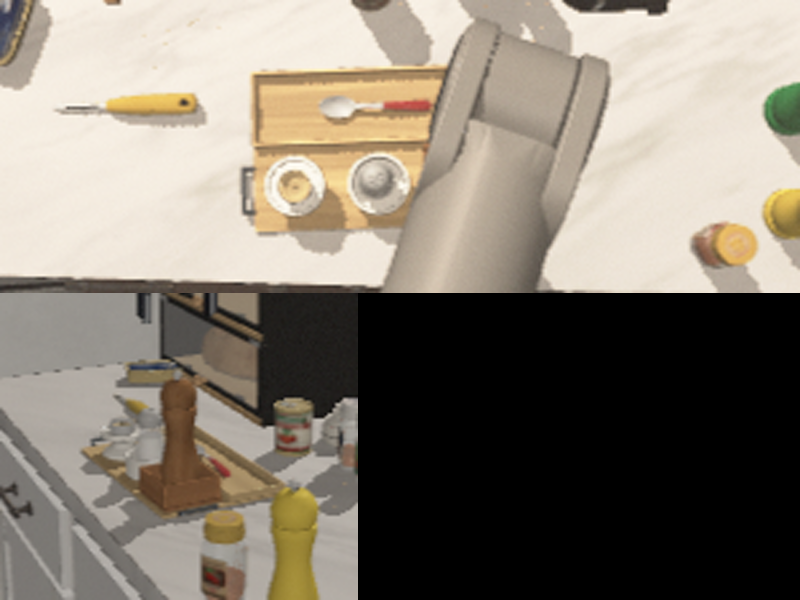

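All four items are placed: the mill stands upright in the well (lower view (180,440)), and the spoon, tea light and shaker are in place. The jar and peeler are where they were, and the hand is clear.

```bash
python3 -c "
from cell import manip
print(manip.close_job())"
```

```text
the job is handed in; nothing more can be done
None
```

The caddy is set and the job handed in at about 31 s: salt shaker in the cup, teaspoon in the trough, tea light on the dish and the wooden pepper mill last in the well. The spice jar and peeler stayed where they were.

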